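# Clear the control box and refit its push knob

## Robot

A 6-joint arm with a two-finger parallel gripper is mounted at the origin on the work surface. World frame = base frame: x ahead of the robot, y to its left, z up, the work surface at z = 0. Lengths are in m, angles in rad, forces in N, time in s.
With the tool pointing down it reaches from about 0.325 to 0.775 m from the base axis. Payload 5.5 kg.
Tool frame: the origin (TCP) lies midway between the tips of the shut fingers; the grasp point (between the pads) lies 19 mm behind it (robot.grip_point_offset is the distance from the TCP to the grasp point, in m); y points along the fingers, x is the direction in which the jaws open and shut, and the axes are right-handed (so a half turn about y gives the same grasp; the last joint's range is limited). The gripper opens to 85 mm and grips with 20 to 120 N. Pads are 22 mm wide; open, the fingers measure 114 mm over their backs; the gripper's body (76 mm by 85 mm) begins 54 mm behind the grasp point. The pads swing forward as they close: fully open they stand 13 mm farther back than shut.
Start: joints at [1.195, 0.091, 1.231, -0, 1.82, -0.057], TCP at [0.188, 0.57, 0.231] pointing down, gripper open.
Joint ranges: [-2.87, 2.87], [-0.86, 2.18], [0.17, 2.46], [-1.51, 4.65], [0.06, 2.69], [-2.65, 2.65]. Speed limits (rad/s): [2.57, 2.57, 3.01, 3.14, 3.14, 3.14].

## Interface

Orientations are given as a unit quaternion [w, x, y, z].
In Python, from workcell import robot, read_camera gives the robot as it stands. The module is installed in compiled form; this text tells all that it offers.
- The arm moves only by the shell command python3 -m jog 'ROWS' [OPENING] [FORCE]. ROWS is text: rows parted by semicolons, each of 6 numbers parted by spaces: the shift along the world's x, y, z in m, then the turn, a rotation vector about the world's x, y, z in rad. In form: x y z ax ay az; .... A call has 1 to 8 rows; each row is the pose to reach, as a shift and turn from the pose commanded when the call began; what a row does not reach only later rows make up. A row lasts 1/8 s, in which the tool goes at most 62.5 mm and 10.7 degrees, less where a joint would pass 70% of its speed; a pose out of reach is approached as far as the arm can. A call with a gripper value outside its range is refused whole. OPENING is the closure in counts, from 0 (fully open) to 255 (shut), set as the call begins (- or left out, the last holds). The fingers move at their own pace and stop on an object; FORCE is the grip in N (left out, the last holds). Time passes only in rows, so rows that repeat a pose let the fingers close. It gives the time, the measured TCP pose, the force and the opening at its end, in the units of the state.
- robot.state(): the state, without advancing time (a new reading comes with each control period).
- read_camera(name): name is "scene" or "top"; returns a dict with "img" (384x512x3 uint8, red, green, blue), "z_map" (384x512 float32, m along the optical axis (not along the pixel's ray), 0 where there is no reading), "fx", "fy", "cx", "cy" (pixels), "dist_coeffs" ([k1, k2, p1, p2, k3] as OpenCV has them; the pictures are not rectified), "position" and "rotation" of the camera in the world. Camera axes: x right, y up, looking along -z (the intrinsics and any distortion apply to the point x, -y, -z); pixel columns grow to the right and rows downward; lengths in m; the calibration is good to about 2 mm. A picture is of the moment at which its call begins.
- robot.job_done(): hands the job in, once; it reports no verdict.
The state is a dict: "time_s": time; "q": joint angles; "joint_velocities": joint speeds; "joint_torque": joint torques, N m; "tool_pos": TCP position; "tcp_rot": TCP orientation; "force": force on the tool from outside, world axes, zero at the start; "torque": the same for the moment, N m; "gripper_width": finger opening in m.
Only numpy, scipy, OpenCV 4.12 (cv2) and the standard library are available. Lean on these libraries where they do the work, as an engineer would, in place of code of your own. Each camera call takes 0.05 s, during which the arm holds its last target.

## Task

Pick up the scraper block and with it (never with the fingers themselves) push the three loose clay chips off the top of the control box, then set the scraper down on the table and let go of it. Next take the bar knob with the pointed nose, turn it so that its nose points the way the flat of the box's D-shaft faces, push it fully home on the shaft and press on until the sprung shaft is down at its stop. Finish while still gripping the knob and holding it pressed down, with everything else on the table left where it stands.

Things in the scene. Friction and masses are not known exactly. Their poses are not given: they have to be found in the camera images.
- console: grey control box fixed flat on the table, 190 mm (x) by 250 mm (y), 50 mm high; its flat top is the panel. Origin at the centre of its underside, z up. The shaft stands at x 0, y -62 mm; the chips lie on the +y half (x -53 to 53, y 33 to 105 mm). Lamps and discs up to 5 mm high stand only at x over 70 mm or y below -90 mm
- shaft_top (a point): top centre of the upright steel D-shaft on the panel: 14 mm diameter, one side cut flat 3 mm from the axis, top edge chamfered 2 mm; top 28 mm above the panel (78 mm above the table) when not pressed. x points level from the axis square out through the flat, z up. It was left turned at some angle and is stiff to turn (0.5 N m)
- shaft (a joint): how far the shaft is pushed down into the box, m: 0 free, 0.006 at its stop. A spring pushes back with 3 N at 0 rising to 9 N at the stop
- knob: black bar knob standing bore down, 40 to 85 g: skirt 50 mm wide, 22 mm high, on it a grip bar 14 mm thick, top at 46 mm, from x -22 to 22 mm and on to a pointed nose at x 33 mm. Origin at the centre of the underside, z up, x to the nose. D-shaped bore in the underside, 18 mm deep, 1 mm larger all round than the shaft, its flat on the nose side: the nose must point where the shaft's flat faces
- knob_bore (a point): blind end of the knob's bore, on its axis, 18 mm above its underside; axes as the knob's
- scraper: scraper block standing on the table: steel sole 120 mm long (x), 34 mm wide (y), 8 mm high, on it a wooden grip 110 mm long, 28 mm wide, up to 48 mm above the underside. Origin at the centre of the underside, z up. 125 to 250 g
- chip0: loose chip of fired clay on the panel, 22 x 18 mm, 9 mm high, 10 g; origin at the centre of its underside
- chip1: loose chip of fired clay on the panel, 22 x 18 mm, 9 mm high, 10 g; origin at the centre of its underside
- chip2: loose chip of fired clay on the panel, 22 x 18 mm, 9 mm high, 10 g; origin at the centre of its underside
- round_knob: round black knob without a pointer, 50 mm skirt, 30 mm high; not the one to fit. Origin at the centre of its underside
- tube_a: bystander: standing black cardboard tube, 48 mm wide, 110 mm high
- tube_b: bystander: standing red cardboard tube, 56 mm wide, 130 mm high
- tube_c: bystander: standing red cardboard tube, 48 mm wide, 120 mm high
- bottle: bystander: clear bottle, 56 mm wide, 100 mm high
- tape: bystander: cardboard-coloured ring (core of a roll), 84 mm wide, 24 mm high
- driver: bystander: screwdriver lying on the table

How it is judged:
By the outcome, as a careful person would: the job done as asked, in the order asked, and still so for the second after the job is handed in, while the arm keeps its last pose, push and grip.
It also fails if it takes over 56 s, if anything falls off the work surface, if the arm or the gripper's body presses on something with over 40 N, if the wrist force passes 120 N, or if a joint passes its speed limit or range.

## Working session

There is one attempt and no reset: what is moved stays moved. The work goes in short steps, Python scripts to look and compute and a shell command to move; the robot and the scene stay as the last step left them, time stands still between calls to the robot, and variables do not carry over. Pictures are saved under pics/ and viewed, and the job is handed in when it is done.

```bash
mkdir -p pics; cat > h.py <<'E'
import numpy as np, cv2
from workcell import robot, read_camera
def grab(n,f=None):
    c=read_camera(n)
    if f: cv2.imwrite('pics/'+f,c['img'][:,:,::-1])
    return c
def R(c):
    r=np.array(c['rotation'],float)
    if r.size==9: return r.reshape(3,3)
    from scipy.spatial.transform import Rotation as Ro
    return Ro.from_quat([r.ravel()[1],r.ravel()[2],r.ravel()[3],r.ravel()[0]]).as_matrix()
def rays(c,px):
    K=np.array([[c['fx'],0,c['cx']],[0,c['fy'],c['cy']],[0,0,1.]])
    u=cv2.undistortPoints(np.array(px,float).reshape(-1,1,2),K,np.array(c['dist_coeffs'],float)).reshape(-1,2)
    d=np.c_[u[:,0],-u[:,1],-np.ones(len(u))]
    return d@R(c).T
def onz(c,px,z):
    d=rays(c,px);p=np.array(c['position'],float)
    return p+d*((z-p[2])/d[:,2])[:,None]
def cloud(c):
    h,w=c['z_map'].shape
    v,u=np.mgrid[:h,:w]
    d=rays(c,np.c_[u.ravel(),v.ravel()])
    P=np.array(c['position'],float)+d*c['z_map'].ravel()[:,None]
    P[c['z_map'].ravel()<=0]=np.nan
    return P.reshape(h,w,3)
E
python3 - <<'E'
from h import *
for n in('scene','top'):
    c=grab(n,n+'0.png'); print(n,c['position'],np.round(c['rotation'],3),c['fx'],c['dist_coeffs'])
    np.savez('pics/'+n+'0.npz',P=cloud(c),img=c['img'])
s=robot.state();print(s, robot.grip_point_offset)
E
```

```text
scene [1.29790575 0.02056735 1.23188621] [0.7   0.197 0.179 0.663] 380.38453999107304 [-0.09223126  0.          0.          0.          0.        ]
top [0.50665288 0.07413    1.43370639] [ 0.71   0.027 -0.032 -0.703] 426.9104145323858 [0.02534928 0.         0.         0.         0.        ]
{'time_s': 0.1, 'q': array([ 1.19529519e+00,  9.17804598e-02,  1.23177217e+00, -1.33789986e-05,
        1.81979276e+00, -5.67059087e-02]), 'joint_velocities': array([ 4.54950506e-04,  4.08564216e-04, -3.54686324e-03,  1.38341249e-05,
       -1.09008242e-03,  2.40622711e-04]), 'joint_torque': array([ 1.85322831e-03, -4.60214710e+01, -4.19218111e+01, -1.69277841e-04,
        1.06366325e-02,  3.54517567e-05]), 'tool_pos': array([0.18797013, 0.56952986, 0.23026201]), 'tcp_rot': array([-0.57268584,  0.57336164,  0.41377921, -0.41481817]), 'force': array([-1.40516873,  0.68252069, -0.19894278]), 'torque': array([-0.01868415, -0.0164634 , -0.02686219]), 'gripper_width': 0.08549080860114854} 0.0187
```

View pics/scene0.png

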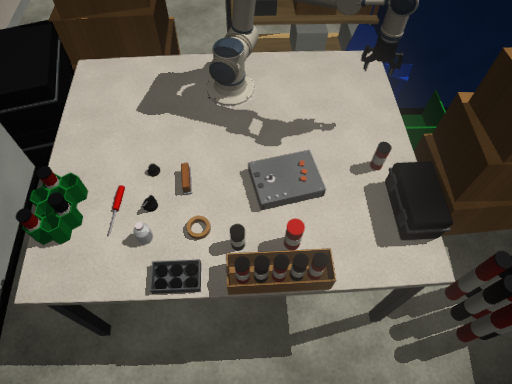

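View pics/top0.png

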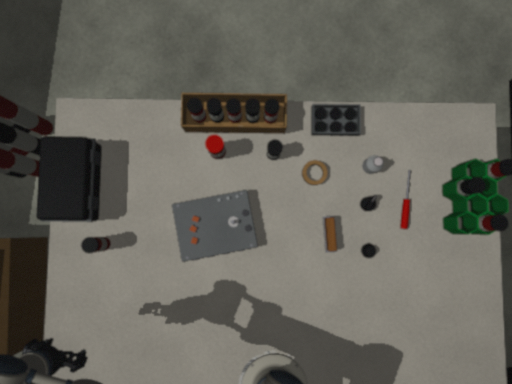

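The scene view shows the console at (287,179), the scraper at (185,178), the pointed knob at about (150,204) and the round knob at (153,170). In the top view the console is at (216,226), the scraper at (331,233), the bar knob at (369,204) and the round knob at (369,250). The chips are orange, at about (196,230).

```bash
python3 - <<'E'
from h import *
t=cv2.imread('pics/top0.png');s=cv2.imread('pics/scene0.png')
a=cv2.resize(t[180:270,165:265],(600,540),interpolation=cv2.INTER_CUBIC)
cv2.imwrite('pics/t_con.png',a)
b=cv2.resize(t[180:270,310:420],(660,540),interpolation=cv2.INTER_CUBIC)
cv2.imwrite('pics/t_obj.png',cv2.convertScaleAbs(b,alpha=1.6))
cv2.imwrite('pics/s_con.png',cv2.resize(s[140:215,240:335],(760,600),interpolation=cv2.INTER_CUBIC))
cv2.imwrite('pics/s_obj.png',cv2.convertScaleAbs(cv2.resize(s[150:220,130:205],(640,598),interpolation=cv2.INTER_CUBIC),alpha=1.8))
E
```

```text
(no output)
```

View pics/t_con.png

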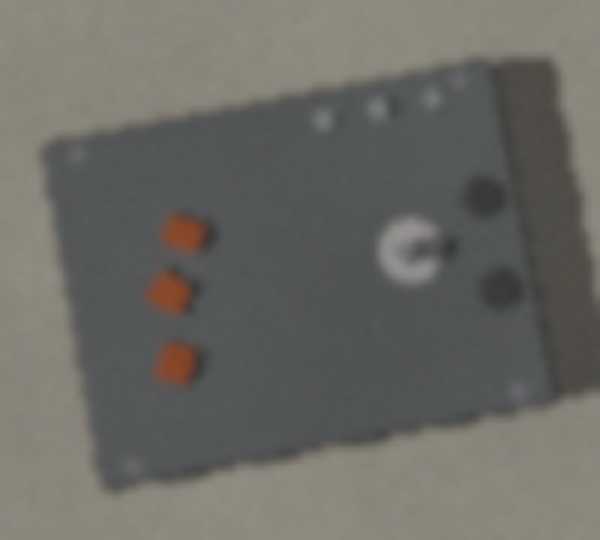

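View pics/t_obj.png

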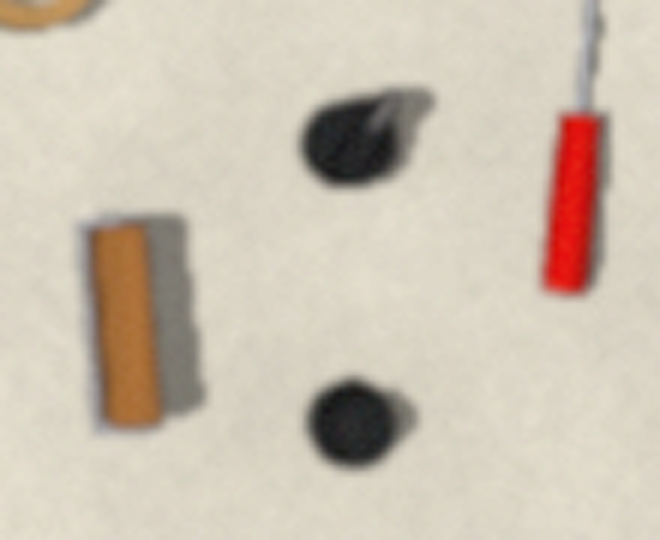

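View pics/s_con.png

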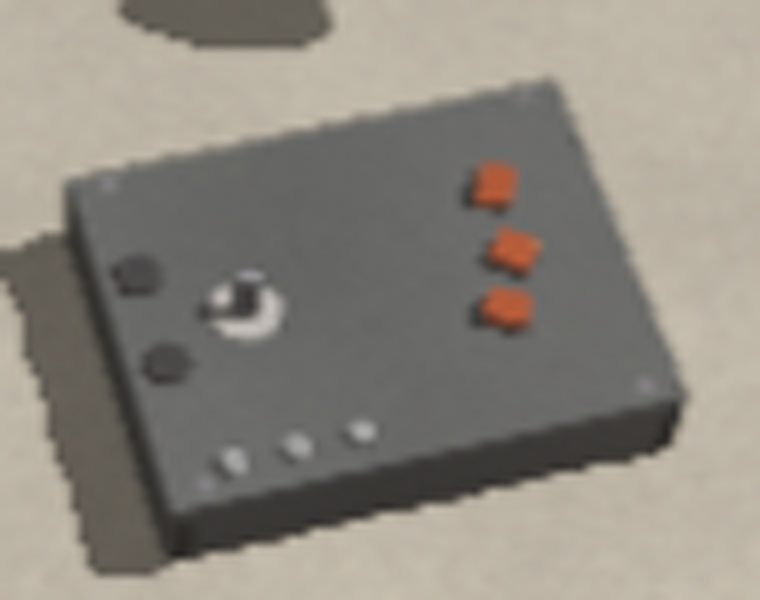

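View pics/s_obj.png

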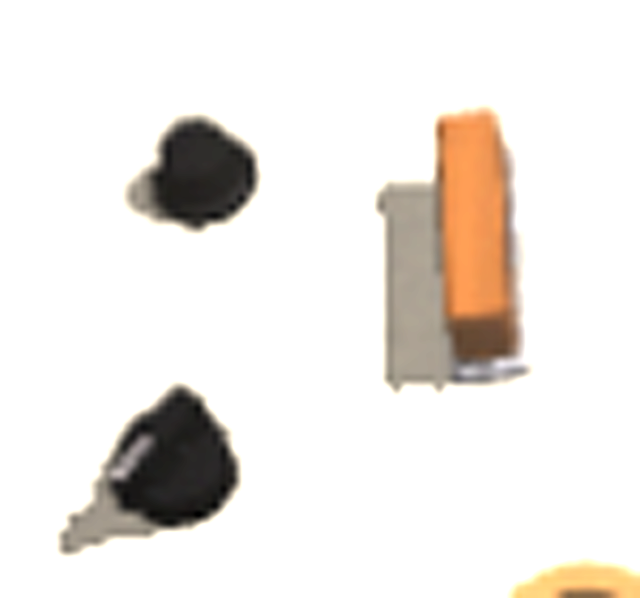

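```bash
cat > meas.py <<'E'
from h import *
import sys
def rect(p):
    r=cv2.minAreaRect(p.astype(np.float32));b=cv2.boxPoints(r);return np.array(r[0]),r[1],r[2],b
for n in('top','scene'):
    d=np.load(f'pics/{n}0.npz');P=d['P'];img=d['img'];Z=P[...,2]
    tab=(abs(P[...,0]-.5)<.2)&(abs(P[...,1])<.3)&(Z<.015)
    print(n,'table z',np.nanmedian(Z[tab]),np.nanstd(Z[tab]))
    m=(abs(Z-.05)<.012)&(abs(P[...,0]-.5)<.25)&(P[...,1]>-.1)&(P[...,1]<.4)
    k,l,st,_=cv2.connectedComponentsWithStats(m.astype(np.uint8))
    i=1+np.argmax(st[1:,4]);q=P[l==i][:,:2];print(' console',rect(q)[:3],np.round(rect(q)[3],4).tolist(),'z',np.median(Z[l==i]))
    hsv=cv2.cvtColor(img,cv2.COLOR_RGB2HSV)
    o=((hsv[...,0]<14)&(hsv[...,1]>120)&(hsv[...,2]>60)).astype(np.uint8)
    cn,_=cv2.findContours(o,cv2.RETR_EXTERNAL,cv2.CHAIN_APPROX_NONE)
    for c in cn:
        mm=np.zeros(o.shape,np.uint8);cv2.drawContours(mm,[c],-1,1,-1);q=P[mm>0]
        print('  org',mm.sum(),np.round(np.argwhere(mm).mean(0)[::-1],1),np.round(np.nanmedian(q,0),4),np.round(np.nanmin(q,0),3),np.round(np.nanmax(q,0),3))
E
python3 meas.py
```

```text
top table z -4.7960422491888366e-05 0.003163702151548723
 console (array([0.51953435, 0.20026591]), (0.19481858611106873, 0.25063860416412354), 11.567093849182129) [[0.39899998903274536, 0.3034999966621399], [0.44920000433921814, 0.057999998331069946], [0.6401000022888184, 0.09700000286102295], [0.5898000001907349, 0.3425999879837036]] z 0.049937076148662496
  org 4 [331.5 250. ] [ 0.4441 -0.18    0.0462] [ 0.444 -0.185  0.043] [ 0.444 -0.176  0.049]
  org 1 [328. 249.] [ 0.4472 -0.169   0.0468] [ 0.447 -0.169  0.047] [ 0.447 -0.169  0.047]
  org 2 [335.5 246.5] [ 0.4545 -0.1982  0.0213] [ 0.452 -0.204 -0.001] [ 0.457 -0.192  0.044]
  org 1 [335. 239.] [ 0.4795 -0.1926  0.0425] [ 0.479 -0.193  0.042] [ 0.479 -0.193  0.042]
  org 3 [327. 240.] [ 0.476  -0.1662  0.0454] [ 0.473 -0.166  0.043] [ 0.479 -0.166  0.046]
  org 28 [194.1 240.2] [0.472  0.2618 0.0585] [0.462 0.253 0.046] [0.478 0.269 0.067]
  org 1 [327. 237.] [ 0.4856 -0.1667  0.0426] [ 0.486 -0.167  0.043] [ 0.486 -0.167  0.043]
  org 2 [335.  236.5] [ 0.4876 -0.1919  0.0464] [ 0.486 -0.193  0.043] [ 0.489 -0.191  0.05 ]
  o
[... 4063 characters left out ...]
[ 50. 185.] [ 0.5568 -0.6527  0.1086] [ 0.557 -0.653  0.109] [ 0.557 -0.653  0.109]
  org 23 [303.  178.1] [0.5416 0.2578 0.0579] [0.53  0.248 0.052] [0.549 0.266 0.063]
  org 58 [ 52.7 178.3] [ 0.5443 -0.6361  0.1297] [ 0.521 -0.645  0.104] [ 0.555 -0.631  0.154]
  org 21 [303.9 170.9] [0.5089 0.2664 0.0576] [0.499 0.256 0.051] [0.519 0.275 0.065]
  org 1 [381. 166.] [0.4725 0.584  0.017 ] [0.472 0.584 0.017] [0.472 0.584 0.017]
  org 181 [185.1 175.8] [ 0.5033 -0.1784  0.0482] [ 0.444 -0.197  0.026] [ 0.551 -0.163  0.055]
  org 20 [301.3 163. ] [0.4728 0.2599 0.0583] [0.465 0.253 0.048] [0.48  0.267 0.065]
  org 2 [386.5 154.5] [0.4785 0.5785 0.1013] [0.478 0.578 0.097] [0.479 0.579 0.105]
```

```bash
python3 - <<'E'
from h import *
def crop(n,cx,cy,r,name,g):
    s=cv2.imread(f'pics/{n}0.png')[cy-r:cy+r+1,cx-r:cx+r+1].astype(float)
    s=np.clip(255*((s-s.min())/(s.max()-s.min()))**g,0,255).astype(np.uint8)
    return cv2.resize(s,(390,390),interpolation=cv2.INTER_NEAREST)
a=np.hstack([crop('top',234,222,9,'',.8),crop('scene',271,177,9,'',.8)])
cv2.imwrite('pics/shaft.png',a)
b=np.hstack([crop('top',370,203,11,'',.4),crop('scene',150,204,11,'',.4)])
cv2.imwrite('pics/knob.png',b)
d={n:np.load(f'pics/{n}0.npz') for n in('top','scene')}
for n,(cx,cy,r) in {'top':(234,222,6),'scene':(271,177,6)}.items():
    P=d[n]['P'][cy-r:cy+r+1,cx-r:cx+r+1]
    print(n);print((P[...,2]*1000).round().astype(int)); print(d[n]['img'][cy-r:cy+r+1,cx-r:cx+r+1].mean(2).astype(int))
E
```

```text
top
[[52 49 54 55 56 54 50 53 49 48 53 53 53]
 [51 51 49 55 52 50 53 58 49 48 55 52 54]
 [53 51 51 48 50 50 51 47 50 50 47 46 53]
 [53 46 54 53 50 47 54 51 49 44 47 48 48]
 [57 52 49 78 76 76 75 52 54 51 49 45 48]
 [56 49 53 78 74 75 81 46 51 50 52 51 50]
 [49 53 44 78 81 82 75 53 49 54 46 46 56]
 [49 54 52 49 51 55 52 53 50 48 52 48 54]
 [51 49 55 53 52 51 54 53 54 47 47 54 47]
 [52 52 51 56 52 50 51 54 46 48 50 51 44]
 [47 56 53 51 49 51 52 48 51 49 52 47 48]
 [53 60 50 50 53 47 47 52 52 46 50 48 47]
 [50 50 52 47 48 48 51 47 51 44 54 50 50]]
[[ 84  90 101 109 116 121 114 104  96  88  85  86  85]
 [ 89 103 120 130 138 141 136 127 117 102  90  85  85]
 [ 99 119 138 143 146 146 143 138 129 111  94  83  83]
 [112 133 142 145 142 139 129 121 116 103  87  75  73]
 [120 139 140 136 129 120 103  95  93  89  79  64  63]
 [125 141 135 127 119 106  89  80  84  84  73  62  59]
 [125 141 139 127 117 104  91  89  93  91  77  65  68]
 [117 138 143 136 123 110 110 117 118 109  91  76  76]
 [105 129 142 143 137 131 133 139 135 117  94  83  83]
 [ 91 111 130 138 141 140 142 141 131 109  89  83  84]
[... 3942 characters left out ...]
 100 101 101 101 100 100 100  99]
 [102 101 102 100 102 105 108  96 101 100  99 101  99]
 [104 103 101  97 110 141 148 138 101 100 100 101 101]
 [103 102 116 121  88  85  92 104 103 101 100 100 101]
 [102 124 165 154  82  64  64 119 161 126 101 101 101]
 [ 99 133 183 158  81  63  65 126 183 166 125 101 101]
 [ 74  97 120 103  67  63  64 125 186 173 130 101 102]
 [ 68  85  98  94  88  83 108 159 186 168 120 102 103]
 [ 98 118 157 172 171 172 176 181 186 160 100 102 103]
 [105  99 124 175 184 184 185 177 158 125 101 102 103]
 [105 103 106 115 120 134 134 127 113 106 103 104 104]
 [105 105 105 103 104 107 107 107 105 105 104 104 104]]<stdin>:13: RuntimeWarning: invalid value encountered in cast
```

View pics/shaft.png

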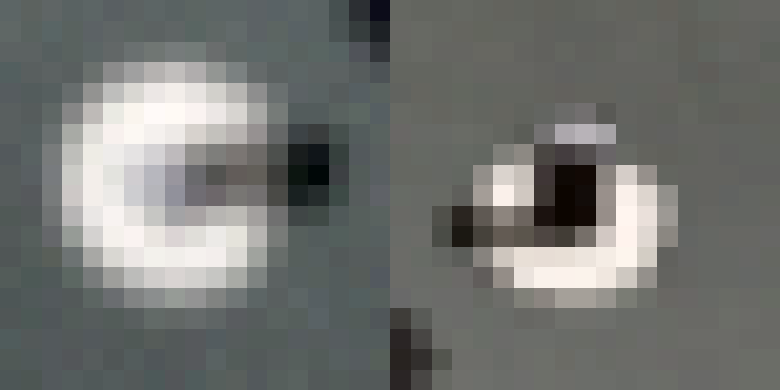

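View pics/knob.png

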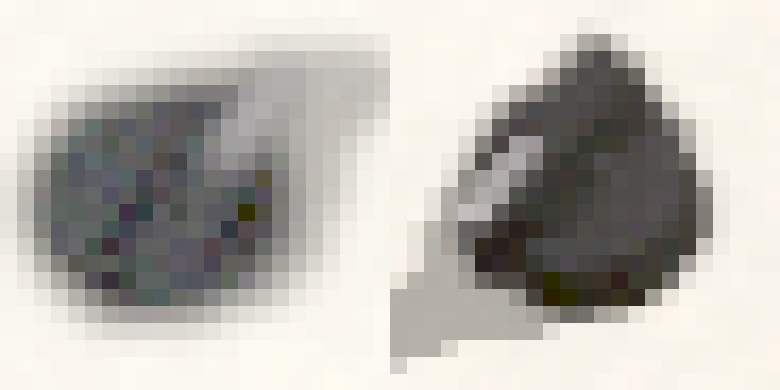

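The shaft is at top (234,222), in a ring, and at scene (271,177). Its side as seen from +x looks uniformly dark and flat, so the flat probably faces roughly +x. The bar knob's white mark runs from (366,205) towards up-right in the top view. I'll average several depth frames to tighten the flat and knob angles.

```bash
python3 - <<'E'
from h import *
for n,N in(('scene',16),('top',10)):
    cs=[read_camera(n) for _ in range(N)]
    z=np.array([c['z_map'] for c in cs]);z[z<=0]=np.nan
    c=dict(cs[0]);print(n,'frame noise',np.nanmedian(np.nanstd(z,0)))
    c['z_map']=np.nan_to_num(np.nanmedian(z,0) if 0 else np.nanmean(z,0));P=cloud(c)
    im=np.mean([c['img'].astype(float) for c in cs],0)
    np.savez(f'pics/{n}A.npz',P=P,img=im)
    cx,cy,r={'top':(234,222,5),'scene':(271,177,5)}[n]
    print((P[cy-r:cy+r+1,cx-r:cx+r+1,2]*1000).round(1))
    if n=='scene':
        q=P[176:179,270:273]  # rows5-7
        np.set_printoptions(suppress=True,precision=4)
        for v in range(175,180): print([tuple((P[v,u]*1000).round(1)) for u in range(268,274)])
E
```

```text
scene frame noise 0.0038358497
[[51.1 50.2 51.1 50.2 50.8 50.5 51.1 50.1 50.2 50.1 49.3]
 [51.6 50.5 50.2 49.5 76.9 78.  51.  51.  51.4 50.4 50.1]
 [50.1 51.2 50.9 76.1 77.  77.3 78.8 50.5 50.7 50.  50.1]
 [50.9 48.9 52.5 74.1 75.5 76.2 76.9 51.7 49.8 51.  50.6]
 [51.  51.3 53.  69.6 69.9 70.3 70.5 52.4 51.8 50.3 50.5]
 [51.4 51.4 53.2 62.4 63.2 62.8 65.5 51.7 51.2 49.5 48.9]
 [51.3 51.9 52.2 56.1 56.5 55.9 57.7 50.6 51.8 52.8 51.5]
 [50.5 51.  51.4 51.  51.6 52.3 52.1 52.  52.5 51.5 50.5]
 [49.9 52.2 52.9 51.2 52.5 51.6 51.  51.6 52.8 50.6 49.8]
 [50.1 51.1 51.9 51.7 53.  52.1 52.  51.4 50.9 51.2 50.8]
 [49.5 50.7 51.3 50.5 51.2 51.7 51.  50.5 51.2 51.1 51.3]]
[(np.float64(517.4), np.float64(130.4), np.float64(52.5)), (np.float64(531.9), np.float64(132.1), np.float64(74.1)), (np.float64(533.0), np.float64(135.6), np.float64(75.5)), (np.float64(533.7), np.float64(139.1), np.float64(76.2)), (np.float64(534.3), np.float64(142.7), np.float64(76.9)), (np.float64(517.8), np.float64(149.1), np.float64(51.7))]
[(np.float64(522.3), np.float64(130.0), np.float64(53.0)), (np.float64(533.4), np
[... 1282 characters left out ...]
oat64(147.6), np.float64(52.0))]
top frame noise 0.0031564587
[[48.4 51.7 51.2 50.1 51.6 50.5 51.6 49.3 48.2 49.  50.7]
 [51.7 50.8 50.8 51.  52.5 51.5 51.1 51.5 52.3 49.9 49.8]
 [50.9 51.4 50.8 52.4 51.1 53.9 53.7 50.3 51.4 51.2 50. ]
 [50.4 52.2 78.9 76.3 77.4 76.5 51.6 52.1 49.8 47.8 50.2]
 [52.4 50.9 80.1 77.9 76.4 78.2 51.3 50.3 52.4 51.4 51. ]
 [51.6 51.5 76.7 78.6 77.4 76.6 52.8 50.  49.3 50.9 51.8]
 [52.4 49.7 50.1 51.7 52.4 51.6 50.2 52.7 51.7 50.1 48.5]
 [51.7 50.9 50.  51.4 50.7 50.6 51.4 52.3 50.5 48.1 49.4]
 [49.7 50.8 52.9 50.6 52.6 53.7 52.2 49.5 50.6 48.9 50. ]
 [51.5 51.8 48.4 52.3 51.5 50.3 50.5 51.6 50.8 50.1 49.1]
 [49.4 51.6 50.2 51.8 49.3 50.5 49.5 50.4 50.5 49.4 50.3]]
```

```bash
python3 - <<'E'
from h import *
np.set_printoptions(suppress=True,precision=4)
d={n:np.load(f'pics/{n}A.npz') for n in('top','scene')}
P=d['scene']['P'][176:179,269:273].reshape(-1,3)
A=np.c_[P[:,1]-P[:,1].mean(),np.ones(12)];s,res,_,_=np.linalg.lstsq(A,P[:,0],rcond=None)
sd=np.sqrt(res[0]/10/np.sum(A[:,0]**2));print('flat yaw deg',-np.degrees(np.arctan(s[0])),np.degrees(sd),P.mean(0))
for n in d:
    P=d[n]['P'];Z=P[...,2];X=P[...,0];Y=P[...,1]
    print(n)
    for nm,(cx,cy),zl,zh in(('console',(.52,.2),.044,.056),('scr_grip',(.5,-.178),.040,.056),('scr_all',(.5,-.178),.004,.056),('knob_bar',(.59,-.3),.036,.056),('knob_all',(.59,-.3),.008,.056),('round',(.45,-.3),.020,.04)):
        m=((X-cx)**2+(Y-cy)**2<(.2 if nm=='console' else .075)**2)&(Z>zl)&(Z<zh)
        k,l,st,_=cv2.connectedComponentsWithStats(m.astype(np.uint8));i=1+np.argmax(st[1:,4]);q=P[l==i]
        r=cv2.minAreaRect(q[:,:2].astype(np.float32))
        w,V=np.linalg.eigh(np.cov(q[:,:2].T));a=np.degrees(np.arctan2(V[1,1],V[0,1]))
        sk=((q[:,:2]-q[:,:2].mean(0))@V[:,1]);
        print(nm,len(q),'mean',q.mean(0),'rect c',np.array(r[0]),'size',np.array(r[1]),'ang',r[2],'pca',a,'skew',(sk**3).mean()/(sk**2).mean()**1.5, 'z95',np.percentile(q[:,2],95))
E
```

```text
flat yaw deg -8.178876585794333 1.695183693587175 [0.5339 0.1379 0.0634]
top
console 4512 mean [0.5201 0.1989 0.0499] rect c [0.5207 0.2002] size [0.1931 0.2502] ang 11.582772254943848 pca 101.41085273115353 skew 0.02896727743801144 z95 0.05170389160469402
scr_grip 303 mean [ 0.4948 -0.1771  0.0473] rect c [ 0.4956 -0.1779] size [0.1113 0.0284] ang 4.566720962524414 pca -174.84784017380727 skew -0.007396244240588457 z95 0.049207393253916584
scr_all 426 mean [ 0.4959 -0.1741  0.038 ] rect c [ 0.4963 -0.1763] size [0.123  0.0332] ang 3.143281936645508 pca -175.79092245266676 skew -0.0012623263061070215 z95 0.048928384673895375
knob_bar 83 mean [ 0.6013 -0.3101  0.0448] rect c [ 0.6024 -0.3119] size [0.0153 0.0566] ang 58.01033401489258 pca 148.96701789061095 skew -0.1213356991853018 z95 0.04727912615976828
knob_all 223 mean [ 0.5986 -0.3073  0.0305] rect c [ 0.5977 -0.3097] size [0.0519 0.0496] ang 12.388213157653809 pca 153.99484371504948 skew -0.1475279944105342 z95 0.0468212060694553
round 96 mean [ 0.4417 -0.3092  0.0291] rect c [ 0.4418 -0.3096] size [0.0313 0.0324] ang 45.9644699
[... 480 characters left out ...]
765  0.0379] rect c [ 0.4942 -0.1786] size [0.12   0.0319] ang 3.5209314823150635 pca -176.62669071207503 skew 0.2616842810117426 z95 0.04967093356598311
knob_bar 62 mean [ 0.6003 -0.3103  0.0448] rect c [ 0.6004 -0.3129] size [0.0141 0.0523] ang 57.10068893432617 pca 149.52018640932693 skew -0.1523706970855225 z95 0.04730884101800585
knob_all 161 mean [ 0.6038 -0.3059  0.0312] rect c [ 0.5984 -0.307 ] size [0.0483 0.0439] ang 8.745935440063477 pca 147.2771070982308 skew -0.02855500178966012 z95 0.04693827776622883
round 68 mean [ 0.4436 -0.311   0.0297] rect c [ 0.4411 -0.3117] size [0.0326 0.0313] ang 4.666265487670898 pca -150.98624737152096 skew 0.290383148370194 z95 0.031968259327765494
```

```bash
python3 - <<'E'
from h import *
from scipy.spatial.transform import Rotation as Ro
s=robot.state();q=s['tcp_rot'];r=Ro.from_quat([q[1],q[2],q[3],q[0]]).as_matrix();print(r.round(3),s['q'].round(3),s['tool_pos'],s['time_s'])
print(np.degrees(np.arctan2(r[1,0],r[0,0])))
E
```

```text
[[ 0.313  0.    -0.95 ]
 [ 0.95   0.     0.313]
 [ 0.    -1.    -0.   ]] [ 1.195  0.091  1.231 -0.     1.82  -0.057] [0.18805192 0.56979527 0.23128054] 1.4
71.7340927432756
```

```bash
python3 -m jog '0.3075 -0.748 -0.08 0 0 0.403;0.3075 -0.748 -0.08 0 0 0.403;0.3075 -0.748 -0.08 0 0 0.403;0.3075 -0.748 -0.08 0 0 0.403;0.3075 -0.748 -0.08 0 0 0.403;0.3075 -0.748 -0.08 0 0 0.403;0.3075 -0.748 -0.08 0 0 0.403;0.3075 -0.748 -0.08 0 0 0.403' 0
```

```text
time_s: 2.4
tool_pos: [0.3774, 0.1084, 0.1823]
tcp_rot: [-0.478, 0.479, 0.521, -0.52]
force: [0.3, -0.3, -0.2]
gripper_width: 0.0852
```

```bash
python3 -m jog '0.118 -0.286 -0.03 0 0 0;0.118 -0.286 -0.03 0 0 0;0.118 -0.286 -0.03 0 0 0;0.118 -0.286 -0.03 0 0 0;0.118 -0.286 -0.03 0 0 0;0.118 -0.286 -0.03 0 0 0;0.118 -0.286 -0.03 0 0 0'; cat > st.py <<'E'
from h import *
from scipy.spatial.transform import Rotation as Ro
s=robot.state();q=s['tcp_rot'];r=Ro.from_quat([q[1],q[2],q[3],q[0]]).as_matrix()
print('t',s['time_s'],'tcp',s['tool_pos'].round(4),'yaw',np.degrees(np.arctan2(r[1,0],r[0,0])).round(2),'down',r[:,1].round(4),'F',s['force'].round(1),'w',round(float(s['gripper_width']),4),'q6',s['q'][5].round(2))
E
python3 st.py
```

```text
time_s: 3.28
tool_pos: [0.4948, -0.1755, 0.152]
tcp_rot: [-0.479, 0.478, 0.521, -0.52]
force: [0.5, -0.2, -0.5]
gripper_width: 0.0855
t 3.275 tcp [ 0.4948 -0.1755  0.152 ] yaw 94.79 down [-5.e-04  8.e-04 -1.e+00] F [ 0.5 -0.2 -0.5] w 0.0855 q6 -2.06
```

```bash
python3 -m jog '0 0 -0.06 0 0 0;0 0 -0.1 0 0 0;0 0 -0.13 0 0 0;0 0 -0.13 0 0 0;0 0 -0.13 0 0 0'; python3 st.py
```

```text
time_s: 3.9
tool_pos: [0.496, -0.1753, 0.0244]
tcp_rot: [-0.477, 0.479, 0.521, -0.521]
force: [-0.0, -1.0, 0.4]
gripper_width: 0.0853
t 3.9 tcp [ 0.496  -0.1753  0.0244] yaw 94.9 down [ 0.0029 -0.0011 -1.    ] F [-0.  -1.   0.4] w 0.0853 q6 -2.06
```

```bash
python3 -m jog '0 -0.0025 -0.005 0 0 0;0 -0.0025 -0.005 0 0 0;0 -0.0025 -0.005 0 0 0;0 -0.0025 -0.005 0 0 0;0 -0.0025 -0.005 0 0 0;0 -0.0025 -0.005 0 0 0;0 -0.0025 -0.005 0 0 0' 255 80; python3 st.py
```

```text
time_s: 4.78
tool_pos: [0.4954, -0.1785, 0.0178]
tcp_rot: [-0.478, 0.479, 0.521, -0.52]
force: [0.3, -0.7, 5.5]
gripper_width: 0.0268
t 4.775 tcp [ 0.4954 -0.1785  0.0178] yaw 94.82 down [ 1.1e-03 -7.0e-04 -1.0e+00] F [ 0.3 -0.7  5.5] w 0.0268 q6 -2.07
```

```bash
python3 -m jog '0 0 0.03 0 0 0;0 0 0.08 0 0 0;0 0.03 0.12 0 0 0;0.0226 0.3873 0.12 0 0 0.12;0.0226 0.3873 0.12 0 0 0.12;0.0226 0.3873 0.12 0 0 0.12;0.0226 0.3873 0.12 0 0 0.12;0.0226 0.3873 0.12 0 0 0.12'; python3 st.py
```

```text
time_s: 5.78
tool_pos: [0.5139, 0.1656, 0.136]
tcp_rot: [0.447, -0.446, -0.548, 0.549]
force: [1.7, 0.4, -1.6]
gripper_width: 0.0268
t 5.775 tcp [0.5139 0.1656 0.136 ] yaw 101.7 down [-1.8e-03 -4.0e-04 -1.0e+00] F [ 1.7  0.4 -1.6] w 0.0268 q6 -1.53
```

```bash
python3 -m jog '0.003 0.047 0 0 0 0;0.003 0.047 0 0 0 0;0.003 0.047 0 0 0 0;0.003 0.047 0 0 0 0'; python3 st.py
```

```text
time_s: 6.28
tool_pos: [0.5177, 0.2094, 0.1367]
tcp_rot: [0.447, -0.447, -0.548, 0.548]
force: [0.3, -0.5, -1.3]
gripper_width: 0.0268
t 6.275 tcp [0.5177 0.2094 0.1367] yaw 101.61 down [-7.e-04 -5.e-04 -1.e+00] F [ 0.3 -0.5 -1.3] w 0.0268 q6 -1.45
```

Check the grip in the images before lowering.

```bash
python3 - <<'E'
from h import *
a=grab('scene')['img'][100:230,220:350,::-1];b=grab('top')['img'][160:290,140:270,::-1]
cv2.imwrite('pics/g1.png',np.hstack([cv2.resize(x,(390,390),interpolation=cv2.INTER_CUBIC) for x in(a,b)]))
E
```

```text
(no output)
```

View pics/g1.png

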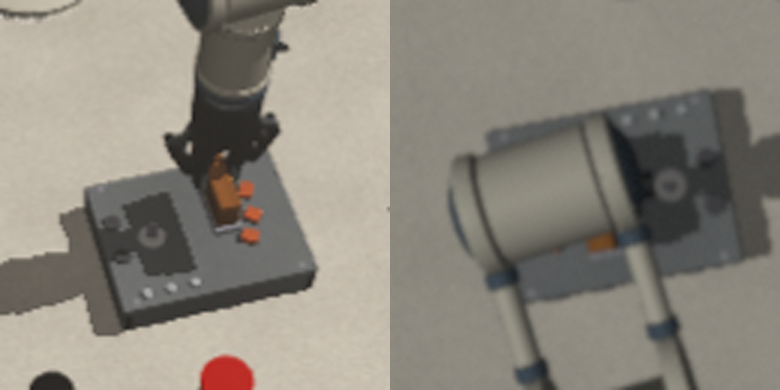

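The scraper is held level above the panel, with the chips on its +y side. Lowering it now.

```bash
python3 -m jog '0 0 -0.035 0 0 0;0 0 -0.058 0 0 0;0 0 -0.063 0 0 0;0 0 -0.063 0 0 0;0 0 -0.066 0 0 0;0 0 -0.067 0 0 0'; python3 st.py
```

```text
time_s: 7.12
tool_pos: [0.5182, 0.2108, 0.071]
tcp_rot: [-0.446, 0.447, 0.549, -0.548]
force: [-0.4, 0.1, -1.2]
gripper_width: 0.0269
t 7.125 tcp [0.5182 0.2108 0.071 ] yaw 101.7 down [ 1.4e-03  5.0e-04 -1.0e+00] F [-0.4  0.1 -1.2] w 0.0269 q6 -1.45
```

```bash
python3 -m jog '0 0 -0.0015 0 0 0;-0.002 0.01 -0.0015 0 0 0;-0.004 0.02 -0.0015 0 0 0;-0.007 0.034 -0.0015 0 0 0;-0.010 0.048 -0.0015 0 0 0;-0.013 0.062 -0.0015 0 0 0;-0.0156 0.075 -0.0015 0 0 0;-0.0156 0.075 -0.0015 0 0 0'; python3 st.py
```

```text
time_s: 8.12
tool_pos: [0.5017, 0.2868, 0.0685]
tcp_rot: [0.446, -0.446, -0.549, 0.549]
force: [0.6, -0.6, -1.1]
gripper_width: 0.027
t 8.125 tcp [0.5017 0.2868 0.0685] yaw 101.79 down [-2.e-04  1.e-04 -1.e+00] F [ 0.6 -0.6 -1.1] w 0.027 q6 -1.32
```

```bash
python3 - <<'E'
from h import *
a=grab('scene')['img'][100:230,220:350,::-1];b=grab('top')['img'][160:290,140:270,::-1]
cv2.imwrite('pics/g2.png',np.hstack([cv2.resize(x,(390,390),interpolation=cv2.INTER_CUBIC) for x in(a,b)]))
E
```

```text
(no output)
```

View pics/g2.png

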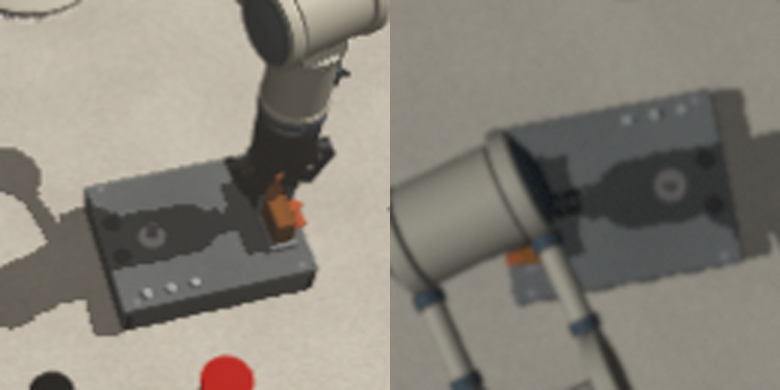

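The chips are moving ahead of the scraper. Pushing on past the edge.

```bash
python3 -m jog '-0.002 0.01 0 0 0 0;-0.004 0.02 0 0 0 0;-0.006 0.03 0 0 0 0;-0.008 0.04 0 0 0 0;-0.009 0.045 0 0 0 0;-0.009 0.045 0 0 0 0;-0.009 0.045 0.03 0 0 0;-0.009 0.045 0.07 0 0 0'; python3 st.py;python3 - <<'E'
from h import *
a=grab('scene')['img'][100:230,220:350,::-1];b=grab('top')['img'][160:290,110:240,::-1]
cv2.imwrite('pics/g3.png',np.hstack([cv2.resize(x,(390,390),interpolation=cv2.INTER_CUBIC) for x in(a,b)]))
E
```

```text
time_s: 9.22
tool_pos: [0.4925, 0.3298, 0.1378]
tcp_rot: [0.447, -0.446, -0.547, 0.549]
force: [0.2, 0.4, -1.3]
gripper_width: 0.0268
t 9.225 tcp [0.4925 0.3298 0.1378] yaw 101.68 down [-0.0029 -0.002  -1.    ] F [ 0.2  0.4 -1.3] w 0.0268 q6 -1.24
```

View pics/g3.png

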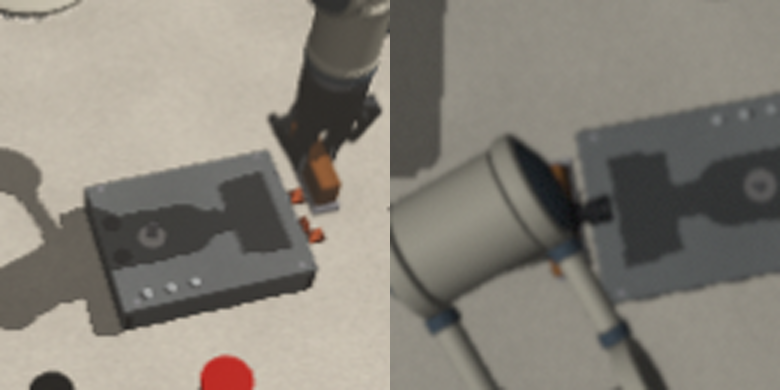

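```bash
python3 -m jog '0.003 -0.508 0.005 0 0 -0.12;0.003 -0.508 0.005 0 0 -0.12;0.003 -0.508 0.005 0 0 -0.12;0.003 -0.508 0.005 0 0 -0.12;0.003 -0.508 0.005 0 0 -0.12;0.003 -0.508 0.005 0 0 -0.12;0.003 -0.508 0.005 0 0 -0.12;0.003 -0.508 0.005 0 0 -0.12'; python3 st.py;python3 - <<'E'
from h import *
a=grab('scene')['img'][100:230,220:350,::-1];b=grab('top')['img'][160:290,140:270,::-1]
cv2.imwrite('pics/g4.png',np.hstack([cv2.resize(x,(390,390),interpolation=cv2.INTER_CUBIC) for x in(a,b)]))
E
```

```text
time_s: 10.32
tool_pos: [0.4954, -0.1715, 0.1429]
tcp_rot: [0.479, -0.479, -0.52, 0.521]
force: [1.8, -0.6, -1.1]
gripper_width: 0.0268
t 10.325 tcp [ 0.4954 -0.1715  0.1429] yaw 94.8 down [-1.e-04  0.e+00 -1.e+00] F [ 1.8 -0.6 -1.1] w 0.0268 q6 -2.05
```

View pics/g4.png

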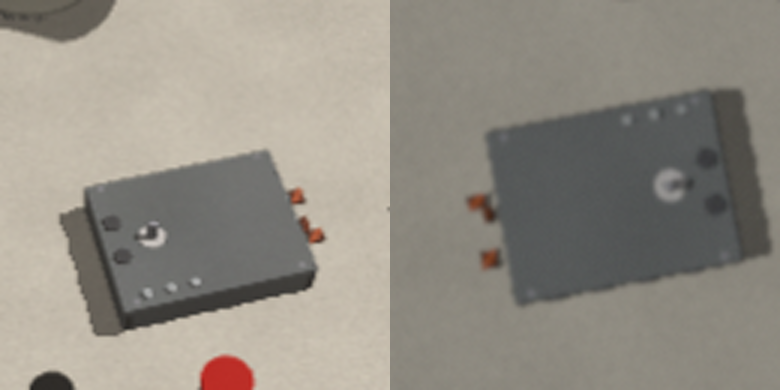

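All three chips are on the table beside the +y edge, at about (297,197), (304,223) and (316,236) in the scene crop, and the panel is clear. Next I set the scraper down.

```bash
python3 -m jog '0 0 -0.06 0 0 0;0 0 -0.1 0 0 0;0 0 -0.115 0 0 0;0 0 -0.12 0 0 0;0 0 -0.1235 0 0 0;0 0 -0.1235 0 0 0'; python3 st.py
```

```text
time_s: 11.18
tool_pos: [0.4969, -0.1695, 0.0215]
tcp_rot: [-0.478, 0.479, 0.521, -0.52]
force: [-0.1, 0.9, -2.1]
gripper_width: 0.0269
t 11.175 tcp [ 0.4969 -0.1695  0.0215] yaw 94.84 down [ 2.2e-03 -9.0e-04 -1.0e+00] F [-0.1  0.9 -2.1] w 0.0269 q6 -2.05
```

```bash
python3 -m jog '0 0 -0.0025 0 0 0;0 0 -0.0025 0 0 0'; python3 st.py
```

```text
time_s: 11.42
tool_pos: [0.4962, -0.1694, 0.0179]
tcp_rot: [-0.478, 0.479, 0.521, -0.521]
force: [0.6, -0.4, 0.6]
gripper_width: 0.027
t 11.425 tcp [ 0.4962 -0.1694  0.0179] yaw 94.82 down [ 5.e-04 -2.e-04 -1.e+00] F [ 0.6 -0.4  0.6] w 0.027 q6 -2.05
```

```bash
python3 -m jog '0 0 -0.0003 0 0 0;0 0 0 0 0 0;0 0 0 0 0 0;0 0 0 0 0 0;0 0 0 0 0 0;0 0 0.03 0 0 0;0 0 0.08 0 0 0;0 0 0.13 0 0 0' 0; python3 st.py
```

```text
time_s: 12.42
tool_pos: [0.4957, -0.1692, 0.1487]
tcp_rot: [0.479, -0.478, -0.52, 0.521]
force: [0.7, -0.0, -0.4]
gripper_width: 0.0855
t 12.425 tcp [ 0.4957 -0.1692  0.1487] yaw 94.82 down [-7.e-04  3.e-04 -1.e+00] F [ 0.7 -0.  -0.4] w 0.0855 q6 -2.05
```

```bash
python3 -m jog '0.101 -0.1405 0 0 0 -0.627;0.101 -0.1405 0 0 0 -0.627;0.101 -0.1405 0 0 0 -0.627;0.101 -0.1405 0 0 0 -0.627;0.101 -0.1405 0 0 0 -0.627;0.101 -0.1405 -0.02 0 0 -0.627;0.101 -0.1405 -0.02 0 0 -0.627'; python3 st.py;python3 - <<'E'
from h import *
a=grab('scene')['img'][130:230,110:240,::-1]
cv2.imwrite('pics/g5.png',cv2.resize(a,(780,600),interpolation=cv2.INTER_CUBIC))
E
```

```text
time_s: 13.3
tool_pos: [0.5959, -0.3086, 0.1247]
tcp_rot: [0.617, -0.614, -0.347, 0.349]
force: [-0.7, -0.1, -0.8]
gripper_width: 0.0857
t 13.3 tcp [ 0.5959 -0.3086  0.1247] yaw 58.98 down [-0.0036  0.0021 -1.    ] F [-0.7 -0.1 -0.8] w 0.0857 q6 -1.56
```

View pics/g5.png

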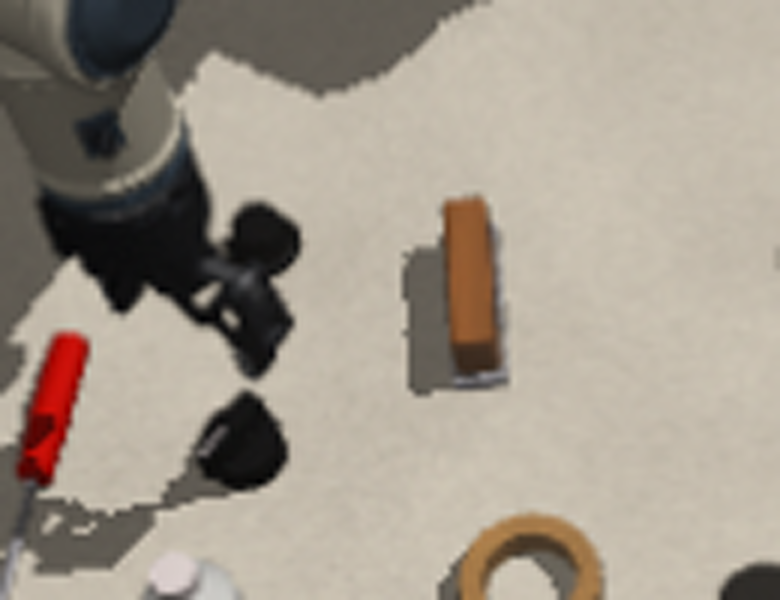

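```bash
python3 -m jog '0 -0.001 -0.05 0 0 0;0 -0.001 -0.08 0 0 0;0 -0.001 -0.096 0 0 0;0 -0.001 -0.096 0 0 0;0 -0.001 -0.096 0 0 0'; python3 st.py
```

```text
time_s: 13.98
tool_pos: [0.598, -0.3113, 0.0338]
tcp_rot: [-0.615, 0.617, 0.348, -0.347]
force: [-0.6, 0.2, -0.4]
gripper_width: 0.0854
t 13.975 tcp [ 0.598  -0.3113  0.0338] yaw 58.91 down [ 0.0027 -0.0016 -1.    ] F [-0.6  0.2 -0.4] w 0.0854 q6 -1.56
```

```bash
python3 -m jog '-0.001 0.001 -0.005 0 0 0;-0.001 0.001 -0.005 0 0 0;-0.001 0.001 -0.005 0 0 0'; python3 st.py
```

```text
time_s: 14.35
tool_pos: [0.5961, -0.3099, 0.0269]
tcp_rot: [-0.616, 0.616, 0.348, -0.348]
force: [0.3, 0.1, -0.2]
gripper_width: 0.0853
t 14.35 tcp [ 0.5961 -0.3099  0.0269] yaw 58.9 down [ 3.e-04 -2.e-04 -1.e+00] F [ 0.3  0.1 -0.2] w 0.0853 q6 -1.56
```

```bash
python3 -m jog '0 0 -0.0005 0 0 0;0 0 -0.0005 0 0 0;0 0 -0.0005 0 0 0;0 0 -0.0005 0 0 0;0 0 -0.0005 0 0 0;0 0 -0.0005 0 0 0;0 0 -0.0005 0 0 0;0 0 -0.0005 0 0 0' 255 80; python3 st.py
```

```text
time_s: 15.35
tool_pos: [0.5962, -0.3099, 0.0263]
tcp_rot: [-0.616, 0.616, 0.348, -0.348]
force: [0.9, 0.2, 1.2]
gripper_width: 0.012
t 15.35 tcp [ 0.5962 -0.3099  0.0263] yaw 58.9 down [ 4.e-04 -3.e-04 -1.e+00] F [0.9 0.2 1.2] w 0.012 q6 -1.56
```

```bash
python3 -m jog '0 0 0.03 0 0 0;0 0 0.08 0 0 0;0 0 0.12 0 0 0;-0.065 0.448 0.12 0 0 0.4;-0.065 0.448 0.12 0 0 0.4;-0.065 0.448 0.12 0 0 0.4;-0.065 0.448 0.12 0 0 0.4;-0.065 0.448 0.12 0 0 0.4'; python3 st.py; python3 - <<'E'
from h import *
np.set_printoptions(suppress=True,precision=4)
for n in('top','scene'):
    d=np.load(f'pics/{n}A.npz');P=d['P'];g=d['img'].mean(2)
    c=read_camera(n)
    cx,cy=(234,222) if n=='top' else (271,177)
    m=np.zeros(g.shape,np.uint8);m[cy-10:cy+11,cx-10:cx+11]=g[cy-10:cy+11,cx-10:cx+11]>(112 if n=='top' else 140)
    cn,_=cv2.findContours(m,cv2.RETR_EXTERNAL,cv2.CHAIN_APPROX_NONE);p=np.vstack(cn).reshape(-1,2)
    h=cv2.convexHull(p);e=cv2.fitEllipse(h);print(n,e,onz(c,[e[0]],.051))
    w=onz(c,h.reshape(-1,2),.051)[:,:2];print(cv2.minEnclosingCircle(w.astype(np.float32)))
    k=(P[...,2]>.072)&(P[...,2]<.085)&(abs(P[...,0]-.531)<.02)&(abs(P[...,1]-.138)<.02);print('top pts',k.sum(),P[k].mean(0),P[k].min(0),P[k].max(0))
E
```

```text
time_s: 16.35
tool_pos: [0.5503, 0.0013, 0.1456]
tcp_rot: [0.535, -0.534, -0.463, 0.463]
force: [1.4, -0.4, -0.1]
gripper_width: 0.0123
t 16.35 tcp [0.5503 0.0013 0.1456] yaw 81.81 down [-6.e-04  2.e-04 -1.e+00] F [ 1.4 -0.4 -0.1] w 0.0123 q6 -1.49
top ((232.84750366210938, 221.21340942382812), (10.03451156616211, 10.64704704284668), 21.97048568725586) [[0.5333 0.139  0.051 ]]
((0.5334109663963318, 0.13931991159915924), 0.01729201152920723)
top pts 12 [0.5335 0.1388 0.0776] [0.5303 0.1341 0.0763] [0.5367 0.1436 0.0801]
scene ((270.3880615234375, 178.01589965820312), (7.68146276473999, 8.151270866394043), 155.484619140625) [[0.5303 0.1384 0.051 ]]
((0.5291696190834045, 0.13847380876541138), 0.01711677387356758)
top pts 10 [0.5304 0.1376 0.0767] [0.5252 0.1321 0.0741] [0.5343 0.1429 0.0788]
```

```bash
python3 -m jog '-0.018 0.131 0 0 0 0;-0.018 0.131 0 0 0 0;-0.018 0.131 0 0 0 0;-0.018 0.131 0 0 0 0;-0.018 0.131 0 0 0 0'; python3 st.py; python3 - <<'E'
from h import *
np.set_printoptions(suppress=True,precision=4)
ims=[]
for n,(cx,cy) in(('scene',(268,170)),('top',(234,222))):
    cs=[read_camera(n) for _ in range(4)];c=cs[0]
    z=np.array([k['z_map'] for k in cs]);c['z_map']=z.mean(0)*(z.min(0)>0);np.savez(f'pics/{n}K.npz',P=cloud(c),img=c['img'])
    ims.append(cv2.resize(c['img'][cy-30:cy+31,cx-30:cx+31,::-1],(390,390),interpolation=cv2.INTER_NEAREST))
cv2.imwrite('pics/g6.png',cv2.convertScaleAbs(np.hstack(ims),alpha=1.5))
E
```

```text
time_s: 17.08
tool_pos: [0.5335, 0.1289, 0.1458]
tcp_rot: [-0.535, 0.535, 0.462, -0.463]
force: [-0.2, -0.8, -0.5]
gripper_width: 0.0124
t 17.075 tcp [0.5335 0.1289 0.1458] yaw 81.72 down [-3.e-04 -7.e-04 -1.e+00] F [-0.2 -0.8 -0.5] w 0.0124 q6 -1.25
```

View pics/g6.png

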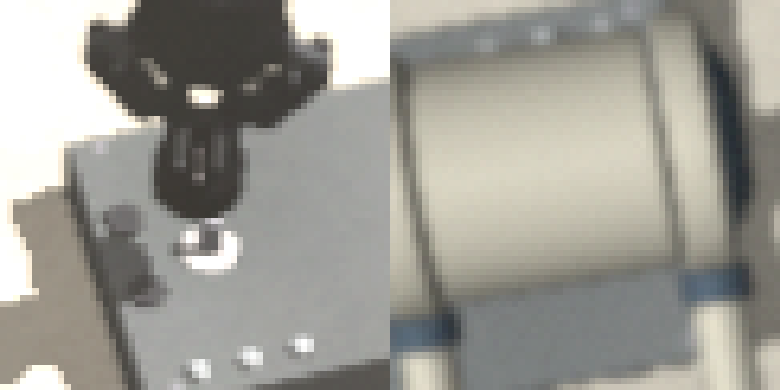

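```bash
python3 - <<'E'
from h import *
np.set_printoptions(suppress=True,precision=4,linewidth=150)
d=np.load('pics/sceneK.npz');P=d['P'];g=d['img'].astype(int).mean(2)
print(g[160:176,258:280].astype(int))
c=read_camera('scene')
# silhouette sub-pixel: bottom boundary per column & left/right per row
bot=[]
for u in range(265,274):
    col=g[160:176,u]
    for v in range(15):
        if col[v]<60 and col[v+1]>=60:
            bot.append((u,160+v+(60-col[v])/(col[v+1]-col[v])))
print(np.array(bot))
L=[]
for v in range(160,170):
    r=g[v,255:285];dk=np.where(r<60)[0]
    l=dk[0];rr=dk[-1]
    L.append((v,255+l-1+(r[l-1]-60)/(r[l-1]-r[l]),255+rr+(60-r[rr])/(r[rr+1]-r[rr])))
L=np.array(L);print(L)
b=np.array(bot);
w=onz(c,b,.1195);print('bottom rim pts',w)
w=w[:,:2]
A=np.c_[2*w,np.ones(len(w))];
# known radius 25: mean center along axis
from scipy.optimize import least_squares
s=least_squares(lambda p:np.hypot(*(w-p).T)-.025,[.53,.13]);print('centre',s.x,s.fun.round(4))
print('mid LR at z .13',onz(c,[((l+r)/2,v) for v,l,r in L[2:6]],.13))
E
```

```text
[[133 124 116 110 111  90  42  46  57  52  39  38  38  44  47  42  42  69  97  96  92  93]
 [108 107 106 106 100  73  40  52  62  48  38  38  38  50  58  46  43  73 103 103 103 103]
 [106 106 105 106  88  47  41  52  62  47  41  43  38  51  62  47  41  71 103 103 103 103]
 [107 106 106  99  73  39  41  52  60  42  55  65  38  51  62  45  40  55  86 101 101 102]
 [107 107 106  94  59  39  40  53  59  41  51  58  39  52  60  43  40  52  82 102 102 103]
 [105 105 106  93  55  38  41  60  69  41  48  54  40  52  60  43  41  47  76 101 101 102]
 [105 106 106  89  46  39  38  43  47  39  49  55  38  43  48  42  42  50  78 102 103 102]
 [105 105 105  87  43  39  38  38  38  39  69  84  38  39  42  42  42  58  89 103 104 104]
 [106 105 104  88  43  38  38  38  38  38  47  52  38  40  42  41  41  57  89 102 104 104]
 [107 105 105  91  52  38  38  38  38  36  37  38  39  42  42  41  39  57  89 102 102 104]
 [107 106 106  91  53  37  37  37  37  37  37  38  39  40  39  38  41  69  99 102 104 103]
 [101 104 105 101  84  50  37  38  38  37  37  38  38  37  38  37  55  86 101 101 102 103]
 [ 82  9
[... 960 characters left out ...]
29]
 [169.     261.8034 275.0928]]
bottom rim pts [[0.5185 0.1167 0.1195]
 [0.552  0.1143 0.1195]
 [0.4994 0.1217 0.1195]
 [0.5145 0.1206 0.1195]
 [0.5544 0.1177 0.1195]
 [0.5551 0.1212 0.1195]
 [0.5257 0.1269 0.1195]
 [0.5559 0.1246 0.1195]
 [0.5095 0.1318 0.1195]
 [0.5243 0.1306 0.1195]
 [0.5554 0.1282 0.1195]
 [0.5549 0.1318 0.1195]
 [0.5547 0.1353 0.1195]
 [0.5038 0.143  0.1195]
 [0.5531 0.139  0.1195]
 [0.5512 0.1427 0.1195]]
centre [0.5324 0.1389] [ 0.0012  0.0065  0.0122  0.0006  0.0056  0.0038 -0.0112  0.0025 -0.001  -0.0134  0.0004 -0.0014 -0.0024  0.0039 -0.0042 -0.0058]
mid LR at z .13 [[0.5135 0.1298 0.13  ]
 [0.5179 0.1298 0.13  ]
 [0.5222 0.1289 0.13  ]
 [0.5265 0.1288 0.13  ]]
```

```bash
python3 st.py; python3 -m jog '-0.0008 0.0095 -0.03 0 0 0;-0.0008 0.0095 -0.03 0 0 0;-0.0008 0.0095 -0.03 0 0 0'; python3 st.py
```

```text
t 17.525 tcp [0.5333 0.1302 0.1461] yaw 81.79 down [ 1.e-04 -0.e+00 -1.e+00] F [ 0.1  0.4 -0.5] w 0.0122 q6 -1.25
time_s: 17.9
tool_pos: [0.5326, 0.1398, 0.1168]
tcp_rot: [-0.534, 0.535, 0.463, -0.463]
force: [0.7, 0.5, -0.2]
gripper_width: 0.0121
t 17.9 tcp [0.5326 0.1398 0.1168] yaw 81.83 down [ 5.e-04 -2.e-04 -1.e+00] F [ 0.7  0.5 -0.2] w 0.0121 q6 -1.23
```

```bash
python3 -m jog '0 -0.0003 -0.006 0 0 0;0 -0.0003 -0.010 0 0 0;0 -0.0003 -0.013 0 0 0;0 -0.0003 -0.015 0 0 0;0 -0.0003 -0.015 0 0 0'; python3 st.py
```

```text
time_s: 18.52
tool_pos: [0.5323, 0.1395, 0.1008]
tcp_rot: [0.534, -0.534, -0.463, 0.463]
force: [0.5, -1.2, -1.2]
gripper_width: 0.0123
t 18.525 tcp [0.5323 0.1395 0.1008] yaw 81.81 down [-5.e-04 -3.e-04 -1.e+00] F [ 0.5 -1.2 -1.2] w 0.0123 q6 -1.23
```

```bash
python3 -m jog '0 0 -0.002 0 0 0;0 0 -0.004 0 0 0;0 0 -0.006 0 0 0;0 0 -0.006 0 0 0'; python3 st.py
```

```text
time_s: 19.02
tool_pos: [0.5323, 0.1395, 0.0948]
tcp_rot: [0.534, -0.534, -0.463, 0.463]
force: [-0.6, -1.1, -0.8]
gripper_width: 0.0123
t 19.025 tcp [0.5323 0.1395 0.0948] yaw 81.81 down [-3.e-04 -2.e-04 -1.e+00] F [-0.6 -1.1 -0.8] w 0.0123 q6 -1.23
```

```bash
python3 -m jog '0 0 -0.003 0 0 0;0 0 -0.006 0 0 0;0 0 -0.008 0 0 0;0 0 -0.008 0 0 0'; python3 st.py
```

```text
time_s: 19.52
tool_pos: [0.5323, 0.1395, 0.0866]
tcp_rot: [0.534, -0.534, -0.463, 0.463]
force: [-0.7, -3.1, -0.5]
gripper_width: 0.0122
t 19.525 tcp [0.5323 0.1395 0.0866] yaw 81.81 down [-5.e-04 -2.e-04 -1.e+00] F [-0.7 -3.1 -0.5] w 0.0122 q6 -1.23
```

```bash
python3 -m jog '0 -0.0006 0 0 0 0;0 -0.0006 -0.001 0 0 0;0 -0.0006 -0.002 0 0 0;0 -0.0006 -0.003 0 0 0;0 -0.0006 -0.003 0 0 0' - 110; python3 st.py
```

```text
time_s: 20.15
tool_pos: [0.5325, 0.1393, 0.0845]
tcp_rot: [-0.534, 0.534, 0.463, -0.463]
force: [-2.3, 0.4, 3.5]
gripper_width: 0.0112
t 20.15 tcp [0.5325 0.1393 0.0845] yaw 81.83 down [ 5.e-04  4.e-04 -1.e+00] F [-2.3  0.4  3.5] w 0.0112 q6 -1.23
```

```bash
python3 -m jog '0.0004 0 -0.001 0 0 0;0.0004 0 -0.002 0 0 0;0.0004 0 -0.003 0 0 0;0.0004 0 -0.003 0 0 0'; python3 st.py; python3 -m jog '0 0 -0.001 0 0 0;0 0 -0.001 0 0 0'; python3 st.py
```

```text
time_s: 20.65
tool_pos: [0.5327, 0.1393, 0.0815]
tcp_rot: [0.534, -0.534, -0.463, 0.463]
force: [-4.8, 0.5, 6.4]
gripper_width: 0.0113
t 20.65 tcp [0.5327 0.1393 0.0815] yaw 81.83 down [-1.e-04  4.e-04 -1.e+00] F [-4.8  0.5  6.4] w 0.0113 q6 -1.23
time_s: 20.9
tool_pos: [0.5327, 0.1392, 0.0807]
tcp_rot: [0.534, -0.534, -0.463, 0.463]
force: [-5.2, 0.4, 7.3]
gripper_width: 0.0115
t 20.9 tcp [0.5327 0.1392 0.0807] yaw 81.83 down [-0.e+00  4.e-04 -1.e+00] F [-5.2  0.4  7.3] w 0.0115 q6 -1.23
```

```bash
python3 -m jog '-0.0008 0 -0.0005 0 0 0;-0.0008 0 -0.001 0 0 0;-0.0008 0 -0.001 0 0 0'; python3 st.py; python3 -m jog '0 0 -0.001 0 0 0;0 0 -0.001 0 0 0'; python3 st.py;
```

```text
time_s: 21.28
tool_pos: [0.5326, 0.1392, 0.0802]
tcp_rot: [-0.534, 0.535, 0.464, -0.462]
force: [-2.3, 1.0, 7.5]
gripper_width: 0.0113
t 21.275 tcp [0.5326 0.1392 0.0802] yaw 81.82 down [ 1.9e-03  6.0e-04 -1.0e+00] F [-2.3  1.   7.5] w 0.0113 q6 -1.23
time_s: 21.52
tool_pos: [0.5327, 0.1393, 0.0802]
tcp_rot: [-0.534, 0.535, 0.464, -0.462]
force: [-4.5, -0.5, 10.8]
gripper_width: 0.0117
t 21.525 tcp [0.5327 0.1393 0.0802] yaw 81.82 down [ 2.5e-03  6.0e-04 -1.0e+00] F [-4.5 -0.5 10.8] w 0.0117 q6 -1.23
```

```bash
python3 -m jog '-0.0004 0 -0.001 0 0 0;-0.0004 0 -0.002 0 0 0;-0.0004 0 -0.002 0 0 0;-0.0004 0 -0.002 0 0 0' - 120; python3 st.py; python3 - <<'E'
from h import *
ims=[]
for n,(cx,cy) in(('scene',(268,170)),('top',(234,222))):
    c=grab(n,n+'F.png');ims.append(cv2.resize(c['img'][cy-35:cy+36,cx-35:cx+36,::-1],(390,390),interpolation=cv2.INTER_CUBIC))
cv2.imwrite('pics/g7.png',cv2.convertScaleAbs(np.hstack(ims),alpha=1.5))
E
python3 st.py
```

```text
time_s: 22.02
tool_pos: [0.5327, 0.1393, 0.08]
tcp_rot: [-0.534, 0.535, 0.464, -0.462]
force: [-6.7, -1.0, 18.3]
gripper_width: 0.0113
t 22.025 tcp [0.5327 0.1393 0.08  ] yaw 81.82 down [ 4.4e-03  8.0e-04 -1.0e+00] F [-6.7 -1.  18.3] w 0.0113 q6 -1.23
t 22.125 tcp [0.5327 0.1393 0.08  ] yaw 81.82 down [ 4.4e-03  8.0e-04 -1.0e+00] F [-7.2 -0.3 18.2] w 0.0111 q6 -1.23
```

View pics/g7.png

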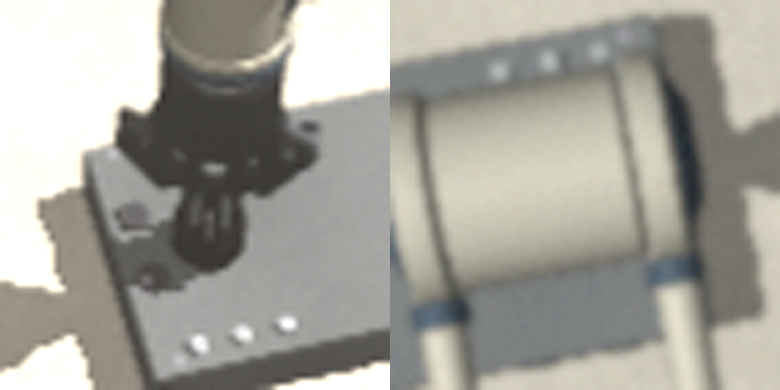

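View pics/sceneF.png

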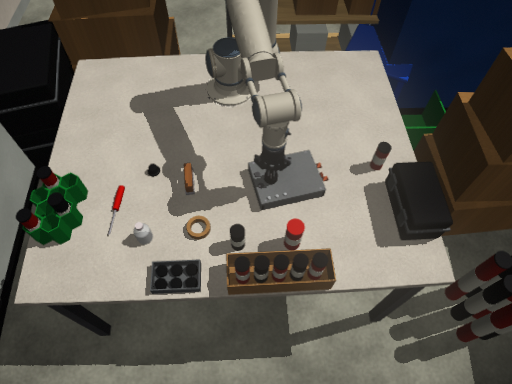

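```bash
python3 - <<'E'
from h import *
c=read_camera('scene');P=cloud(c);hsv=cv2.cvtColor(c['img'],cv2.COLOR_RGB2HSV)
o=(hsv[...,0]<14)&(hsv[...,1]>110)&(hsv[...,2]>50)&(P[...,1]>.1)&(P[...,1]<.45)&(P[...,0]>.3)&(P[...,0]<.68)
print(P[o].round(3).tolist()[::3], 'panel max z over chips area',)
g=c['img'].astype(int).mean(2);print(g[178:192,262:280].astype(int))
E
python3 st.py
```

```text
[[0.445, 0.335, 0.014], [0.449, 0.335, 0.013], [0.45, 0.331, 0.008], [0.457, 0.341, 0.017], [0.456, 0.338, 0.009], [0.461, 0.334, 0.01], [0.502, 0.338, 0.022], [0.507, 0.341, 0.022], [0.506, 0.354, 0.012], [0.508, 0.347, 0.009], [0.509, 0.358, 0.01], [0.513, 0.354, 0.008], [0.518, 0.345, 0.01], [0.519, 0.357, 0.01], [0.518, 0.35, 0.002]] panel max z over chips area
[[ 61  57  43  36  37  38  37  37  43  46  38  40  40  41  40  69 105 104]
 [ 61  55  42  37  37  37  37  36  38  39  37  40  41  40  41  73 106 105]
 [ 62  61  52  37  37  37  37  36  37  37  38  38  38  38  46  80 105 105]
 [ 61  61  57  45  36  37  37  37  36  37  37  37  38  36  65 101 105 105]
 [ 61  61  61  56  46  36  37  36  37  37  37  36  40  68  99 106 106 107]
 [ 53  59  62  61  59  56  46  39  37  38  40  42  70 102 107 106 107 107]
 [ 49  55  62  62  61  61  59  58  57  58  75  99 102 107 106 107 107 107]
 [ 49  50  57  62  62  62  78 101 100 101 104 108 107 107 107 107 107 107]
 [ 50  55  61  62  78 101 105 108 109 107 108 108 107 107 107 107 108 108]
 [ 54  58  62  62  82 109 110 111 109 109 109 109 108 108 107 107 108 107]
 [101 102 103 104 107 112 111 110 109 110 109 109 109 108 106 107 107 108]
 [109 111 110 111 111 112 111 109 108 109 109 110 108 108 107 108 108 108]
 [111 112 110 110 110 110 110 110 109 109 109 109 109 108 109 109 109 107]
 [112 110 110 110 109 109 111 111 110 110 109 109 107 108 109 109 108 108]]
t 22.175 tcp [0.5327 0.1393 0.0799] yaw 81.82 down [ 4.3e-03  8.0e-04 -1.0e+00] F [-6.6 -0.7 18.9] w 0.0113 q6 -1.23
```

```bash
python3 - <<'E'
from h import *
c=read_camera('scene')
for z in(.050,.054,.058,.062): print(z,onz(c,[(270.5,183.6)],z).round(4))
E
```

```text
0.05 [[0.5541 0.137  0.05  ]]
0.054 [[0.5567 0.1366 0.054 ]]
0.058 [[0.5592 0.1362 0.058 ]]
0.062 [[0.5617 0.1358 0.062 ]]
```

The rim height fits the pressed-down position: its front edge should be at x of about 0.556, and it reads 0.5567 for z = 0.054. Handing in.

```bash
python3 -c "
from workcell import robot
robot.job_done()"; python3 st.py
```

```text
the job is handed in; nothing more can be done
the job is handed in; nothing more can be done
```

I handed the job in at about 22 s, with the arm still gripping the bar knob and pressing it down. `robot.job_done()` gave no verdict.

- **Chips:** one pass of the scraper took all three off the +y edge. Images show the panel clear and the chips on the table beside the box. The last depth check put the orange points at z about 2–22 mm. One chip may be standing or leaning against the box wall.
- **Scraper:** I set it down about 9 mm from where it first stood, let go, and saw it standing upright. The other objects looked untouched, but I did not measure them again.
- **Knob:** the flat measured −8.2° ± 1.7°, so I turned the nose to about −8.2°. The knob slid over the shaft with almost no vertical force.
- **Pressing:** the force rose about 1 N per mm, then the tool stopped at z = 0.080 m while the force went from 7.5 N to 18 N. That matches the shaft being on its stop, and the rim seen in the scene camera agrees to about 1 mm.
- **Small disagreement:** at the end there was a sideways force of about 7 N in x and a tool tilt of 0.25°, from a small centring error within the fit's clearance. The two cameras also differed by about 3 mm in x on the shaft, so I aimed between them.

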